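# Check a welded bracket's corner with a try square

### The arm

A 7-joint arm with a two-finger parallel gripper is mounted at the origin on the work surface. World frame = base frame: x ahead of the robot, y to its left, z up, the work surface at z = 0. Lengths are in m, angles in rad, forces in N, time in s.
With the tool pointing down it reaches from about 0.35 to 0.9 m from the base axis. Payload 8.1 kg.
Tool frame: the origin (TCP) lies between the finger pads; the fingertips stand 11 mm ahead of it and the grasp point (between the pads) lies 8 mm behind it; z points along the fingers, y is the line along which they close (so a half turn about z gives the same grasp; the last joint's range is limited). The gripper opens to 92 mm and grips with 3 to 60 N. Pads are 19 mm wide; open, the fingers measure 130 mm over their backs; the gripper's body (75 mm by 190 mm) begins 47 mm behind the grasp point.
Start: joints at [-1.291, 0.434, 0.025, 1.573, -0.012, 1.134, -0.075], TCP at [0.233, 0.58, 0.238] pointing down, gripper open.
Joint ranges: [-2.62, 2.62], [-0.44, 2.09], [-1.27, 1.32], [0.08, 2.57], [-1.32, 4.46], [0.12, 2], [-2.74, 2.74]. Speed limits (rad/s): [2.22, 2.22, 3.01, 3.01, 3.14, 3.14, 3.14].

### API

Orientations are given as a rotation vector (axis times angle).
In Python, from cell import observe, get_image, camera_params, sign_off gives the robot as it stands.
- The arm moves only by the shell command python3 -m pendant 'ROWS' [FORCE]. ROWS is JSON, one flat list of numbers, 7 for each row, row after row: the shift along the tool's x, y, z in m, then the turn, a rotation vector about the tool's x, y, z in rad, then the finger opening in m, from 0 to 0.0918. In form: [dx, dy, dz, rx, ry, rz, jaw, dx, dy, dz, rx, ry, rz, jaw, ...]. A call has 1 to 10 rows; each row shifts and turns the commanded pose from where the row before left it, along the tool's axes as they then stand; what a row does not reach is not made up. A row lasts 1/8 s, in which the tool goes at most 62.5 mm and 10.7 degrees, less where a joint would pass 70% of its speed; a pose out of reach is approached as far as the arm can. A call is refused whole if a number of a shift passes 0.0625 or a number of a turn 0.188, either way. A call with a gripper value outside its range is refused whole. The fingers move at their own pace and stop on an object; FORCE is the grip in N (left out, the last holds). Time passes only in rows, so rows that do not move let the fingers close. It gives the time, the measured TCP pose, the force, the opening and the grip force at its end, in the units of the state.
- observe(): the state, without advancing time (a new reading comes with each control period).
- get_image(name): name is "scene" or "top" or "wrist"; returns the picture (400x640x3 uint8, red, green, blue); there is no depth.
- camera_params(name): a dict with "intrinsics" (3x3 intrinsics, pixels), "eye" and "rotation" of the camera in the world; the wrist camera has in their place "T_tool_cam" (4x4, takes a point from camera to tool coordinates, whose origin is the TCP and whose axes are the flange's). Camera axes: x right, y down, z forward; pixel columns grow to the right and rows downward; lengths in m; the calibration is good to about 2 mm. A picture is of the moment at which its call begins: read the wrist's pose just before it. camera_params takes no time and is no camera call.
- sign_off(): hands the job in; it is judged then, once.
The state is a dict: "clock": time; "joints": joint angles; "dq": joint speeds; "joint_efforts": joint torques, N m; "position": TCP position; "ee_rot": TCP orientation; "force": force on the tool from outside, world axes, zero at the start; "ft_torque": the same for the moment, N m; "width": opening from 0.0 (shut) to 1.0 (fully open); "gripper_force": force on a finger pad.
Only numpy, scipy, OpenCV 4.12 (cv2) and the standard library are available. Lean on these libraries where they do the work, as an engineer would, in place of code of your own. Each camera call takes 0.05 s, during which the arm holds its last target. There are 200 camera calls.

### The job

Pick up the try square and check the inside corner of the welded bracket with it: press the square into the corner so that its stock sits flat on the base plate and its heel and blade lie flush against the upright, both at once with no gap, and keep it pressed there for at least one second. Then stand the square, upright on its stock, on the green mat and let go of it; leave the vise, the file and the loose blanks where they are.

Things in the scene. Friction and masses are not known exactly. Their poses are not given: they have to be found in the camera images.
- square: Try square, L-shaped, about 0.35 kg, standing on its stock: a blue bar 140 long (x), 26 thick (y), 38 high. A bright steel blade, 28 wide (x = 42 to 70), 6 thick, rises at its +x end to 132 above the underside, outer edge flush with the stock's end: underside and +x end are the checking faces. Origin: centre of the underside; +x to the blade end (heel), z up. Grasp across the thickness, from above.
- grip (a point): A good place to grasp the stock, clear of the blade: 90 mm from the heel (x = -20 in the square's frame), 26 above the underside, mid thickness. Axes as square.
- heel (a point): The heel of the square: bottom edge of its +x end face, mid thickness (70, 0, 0 in the square's frame).
- toe (a point): The other end of the stock's underside (-70, 0, 0 in the square's frame).
- blade_top (a point): Top of the blade's outer edge (70, 0, 132 in the square's frame).
- bracket: Welded dark steel angle bracket, bolted to the bench, rigid and immovable. Origin: centre of the base plate's underside, on the bench; +x runs along the base plate to the upright, z up, y across its width. Two bolt heads, 14 wide and 6 high, stand on the plate at x = -78, y = +-55.
- base_plate: The bracket's base plate: 180 long (x) by 130 wide (y) by 10 thick; the square's stock rests on its top. Pressed on it, the stock resists sliding with a friction up to about the pressing force, which can be mistaken for contact with the upright. Same frame as bracket.
- upright: The bracket's upright: plate 10 thick, 130 wide, rising 130 above the base plate's top at its +x end; its inner face is at x = 80 and looks to -x. Same frame as bracket.
- corner (a point): Middle of the bracket's inside corner line, where the base plate's top meets the upright's inner face (80, 0, 10 in the bracket's frame). Axes as bracket.
- mat: Green mat, 200 (its x) by 120 (its y) by 4 thick, fixed on the bench. Origin: centre of its underside. The square may stand on it either way round.
- vise: Grey machine vise, 100 x 200 x 63, loose bystander. Origin: under its middle.
- file: File with a wooden handle, 275 long along its x, 30 high, loose bystander. Origin: under the joint of handle and blade.
- blank0: Loose aluminium blank with round ends, 76 x 26 x 5, bystander. Origin: under its middle.
- blank1: Second such blank, bystander.
Not all that is in view belongs to the job. Several things have the shape of the square; the one meant has the colours described above.

How it is judged:
By the outcome, as a careful person would: the job done as asked, in the order asked, and still so for the second after the job is handed in, with the robot touching nothing.
It also fails if it takes over 70 s, if anything falls off the work surface, if the arm or the gripper's body presses on something with over 40 N, if the wrist force passes 120 N, or if a joint passes its speed limit or range.

## Working session

There is one attempt and no reset: what is moved stays moved. The work goes in short steps, Python scripts to look and compute and a shell command to move; the robot and the scene stay as the last step left them, time stands still between calls to the robot, and variables do not carry over. Pictures are saved under pics/ and viewed, at most 10 in all, crops included, and the job is handed in when it is done.

```bash
mkdir -p pics; ls
python3 - <<'E'
from cell import *
import cv2,json
o=observe();print({k:o[k] for k in("clock","position","ee_rot","force","width")})
for n in("scene","top"):
    cv2.imwrite(f"pics/{n}0.png",get_image(n)[:,:,::-1]);p=camera_params(n);print(n,p)
print(camera_params("wrist"))
E
```

```text
pics
{'clock': 0.0, 'position': array([0.23330374, 0.57929951, 0.23694425]), 'ee_rot': array([-5.97667069e-01, -3.08405869e+00,  2.43689770e-03]), 'force': array([-0.38112084, -0.16298051,  0.29551587]), 'width': 0.9990600564653054}
scene {'intrinsics': array([[431.6666699 ,   0.        , 323.53484436],
       [  0.        , 431.6666699 , 190.81609303],
       [  0.        ,   0.        ,   1.        ]]), 'eye': array([1.06109304, 0.59814065, 1.02085271]), 'rotation': array([-0.98526768, -2.54468535,  0.93661777])}
top {'intrinsics': array([[431.7331113 ,   0.        , 323.10711663],
       [  0.        , 431.7331113 , 201.27359284],
       [  0.        ,   0.        ,   1.        ]]), 'eye': array([0.47930706, 0.02559289, 1.22289421]), 'rotation': array([-2.22323002,  2.16048669, -0.08013689])}
{'intrinsics': array([[302.31898303,   0.        , 321.09116572],
       [  0.        , 302.31898303, 190.07972699],
       [  0.        ,   0.        ,   1.        ]]), 'T_tool_cam': array([[-1.65049125e-03, -9.56548289e-01, -2.91569284e-01,
         7.85970723e-02],
       [ 9.99998636e-01, -1.55850765e-03, -5.47729781e-04,
         1.62027246e-04],
       [ 6.95170258e-05, -2.91569791e-01,  9.56549556e-01,
        -1.47455273e-01],
       [ 0.00000000e+00,  0.00000000e+00,  0.00000000e+00,
         1.00000000e+00]])}
```

View pics/top0.png

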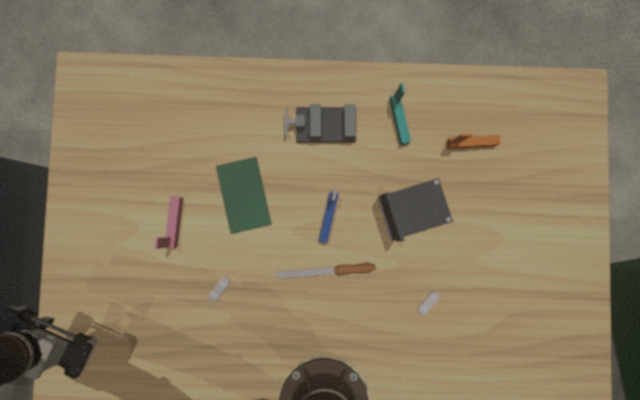

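View pics/scene0.png

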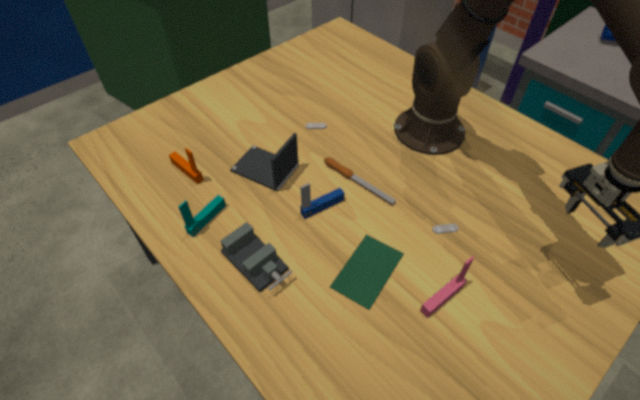

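Top view: the blue square is at about (328,217) with its blade end at (334,193). The bracket is at (416,210), upright on its left edge and bolts at (438,183) and (449,218). The green mat is at (244,195). The scene view agrees: the blue square's blade is at (307,195), and the pink, teal and orange ones are decoys.

```bash
cat > h.py <<'E'
import numpy as np, cv2
from scipy.spatial.transform import Rotation as R
from cell import *
def snap(n,f=None):
    o=observe(); p=camera_params(n); im=get_image(n)
    if n=="wrist":
        T=np.array(p["T_tool_cam"]); Rt=R.from_rotvec(o["ee_rot"]).as_matrix()
        M=Rt@T[:3,:3]; e=o["position"]+Rt@T[:3,3]
    else: M=R.from_rotvec(p["rotation"]).as_matrix(); e=np.array(p["eye"])
    c=(im,np.array(p["intrinsics"]),M,e)
    if f: cv2.imwrite("pics/"+f,im[:,:,::-1]); np.savez("pics/"+f+".npz",im=im,K=c[1],M=M,e=e)
    return c
def load(f): d=np.load("pics/"+f+".npz"); return d["im"],d["K"],d["M"],d["e"]
def ray(c,uv):
    d=c[2]@np.linalg.inv(c[1])@np.array([uv[0],uv[1],1.]); return c[3],d/np.linalg.norm(d)
def onz(c,uv,z): e,d=ray(c,uv); return e+d*(z-e[2])/d[2]
def tri(cs,uvs):
    A=np.zeros((3,3));b=np.zeros(3);L=[]
    for c,u in zip(cs,uvs):
        e,d=ray(c,u);P=np.eye(3)-np.outer(d,d);A+=P;b+=P@e;L.append((P,e))
    x=np.linalg.solve(A,b); return x,[np.linalg.norm(P@(x-e))*1e3 for P,e in L]
def proj(c,X): q=c[1]@c[2].T@(np.asarray(X)-c[3]); return q[:2]/q[2]
def mask(im,lo,hi,box=None):
    m=cv2.inRange(cv2.cvtColor(im,cv2.COLOR_RGB2HSV),lo,hi)
    if box: k=np.zeros_like(m);x0,y0,x1,y1=box;k[y0:y1,x0:x1]=255;m&=k
    return m
def big(m):
    cs=cv2.findContours(m,cv2.RETR_EXTERNAL,cv2.CHAIN_APPROX_NONE)[0]; return max(cs,key=cv2.contourArea)
E
python3 - <<'E'
from h import *
np.set_printoptions(precision=4,suppress=True)
t=snap("top");s=snap("scene")
for n,c in(("top",t),("scene",s)): print(n,proj(c,[0,0,0]))
r=cv2.minAreaRect(big(mask(t[0],(105,120,40),(125,255,255),(280,150,370,280))));print("blue",r)
print("sq",[onz(t,p,.038) for p in cv2.boxPoints(r)])
r=cv2.minAreaRect(big(mask(t[0],(60,60,20),(90,255,255),(200,140,290,250))));print("mat",r,[onz(t,p,.004) for p in cv2.boxPoints(r)])
print("br",[onz(t,p,z) for p,z in(((403,239),.14),((381,196),.14),((440,180),.01),((452,220),.01))])
o=observe();print(R.from_rotvec(o["ee_rot"]).as_matrix())
E
```

```text
top [323.5397 403.9768]
scene [428.8849 130.2283]
blue ((326.8508605957031, 222.22640991210938), (6.114781856536865, 35.901180267333984), 13.392498016357422)
sq [array([0.4532, 0.0236, 0.038 ]), array([0.5495, 0.0035, 0.038 ]), array([ 0.5461, -0.0129,  0.038 ]), array([0.4498, 0.0073, 0.038 ])]
mat ((243.35287475585938, 194.92327880859375), (67.04279327392578, 39.0445671081543), 77.7352294921875) [array([0.6497, 0.3205, 0.004 ]), array([0.6766, 0.2133, 0.004 ]), array([0.4918, 0.1661, 0.004 ]), array([0.4655, 0.2723, 0.004 ])]
br [array([ 0.4613, -0.1846,  0.14  ]), array([ 0.5676, -0.1274,  0.14  ]), array([ 0.6285, -0.312 ,  0.01  ]), array([ 0.5163, -0.3471,  0.01  ])]
[[-0.9276  0.3736 -0.0002]
 [ 0.3736  0.9276 -0.0009]
 [-0.0001 -0.001  -1.    ]]
```

```bash
python3 -m pendant '[-0.034,-0.032,-0.007,0,0,0,0.0918,-0.034,-0.032,-0.007,0,0,0,0.0918,-0.034,-0.032,-0.007,0,0,0,0.0918,-0.034,-0.032,-0.007,0,0,0,0.0918,-0.034,-0.032,-0.007,0,0,0,0.0918,-0.034,-0.032,-0.007,0,0,0,0.0918,-0.034,-0.032,-0.007,0,0,0,0.0918,-0.034,-0.032,-0.007,0,0,0,0.0918,-0.034,-0.032,-0.007,0,0,0,0.0918,-0.034,-0.032,-0.007,0,0,0,0.0918]'
python3 -m pendant '[-0.034,-0.032,-0.007,0,0,0,0.0918,-0.034,-0.032,-0.007,0,0,0,0.0918,-0.034,-0.032,-0.007,0,0,0,0.0918,-0.034,-0.032,-0.007,0,0,0,0.0918,-0.034,-0.032,-0.007,0,0,0,0.0918,0,0,0,0,0,0.185,0.0918,0,0,0,0,0,0.185,0.0918,0,0,0,0,0,0.185,0.0918,0,0,0,0,0,0.185,0.0918,0,0,0,0,0,0.185,0.0918]'
python3 -m pendant '[0,0,0,0,0,0.185,0.0918,0,0,0,0,0,0.185,0.0918,0,0,0,0,0,0.185,0.0918,0,0,0,0,0,0.185,0.0918,0,0,0,0,0,0.185,0.0918,0,0,0,0,0,0.185,0.0918,0,0,0,0,0,0.185,0.0918,0,0,0,0,0,0.185,0.0918,0,0,0,0,0,0.185,0.0918,0,0,0,0,0,0.185,0.0918]'
python3 -m pendant '[0,0,0,0,0,0.185,0.0918,0,0,0,0,0,0,0.0918,0,0,0,0,0,0,0.0918]'
python3 - <<'E'
from h import *
c=snap("wrist","w1.png");o=observe();print(o["joints"],R.from_rotvec(o["ee_rot"]).as_matrix().round(3))
E
```

```text
clock: 1.45
position: [0.4297, 0.1544, 0.308]
ee_rot: [0.598, 3.084, 0.001]
force: [1.3, 0.7, -0.7]
width: 1.003
gripper_force: 0.0
clock: 2.7
position: [0.527, -0.056, 0.3426]
ee_rot: [-1.918, -2.487, 0.0]
force: [0.1, 0.3, -0.3]
width: 1.004
gripper_force: 0.0
clock: 3.95
position: [0.5271, -0.0559, 0.3426]
ee_rot: [-3.141, 0.035, 0.0]
force: [1.0, 0.2, 0.1]
width: 0.999
gripper_force: 0.0
clock: 4.32
position: [0.5271, -0.0559, 0.3427]
ee_rot: [-3.126, 0.309, 0.0]
force: [-0.3, 0.3, -0.1]
width: 0.999
gripper_force: 0.0
[-0.76772476  0.27846971  1.0166572   1.68910011 -0.24447859  1.31079703
 -1.47331175] [[ 0.981 -0.196  0.   ]
 [-0.196 -0.981  0.   ]
 [-0.    -0.    -1.   ]]
```

View pics/w1.png

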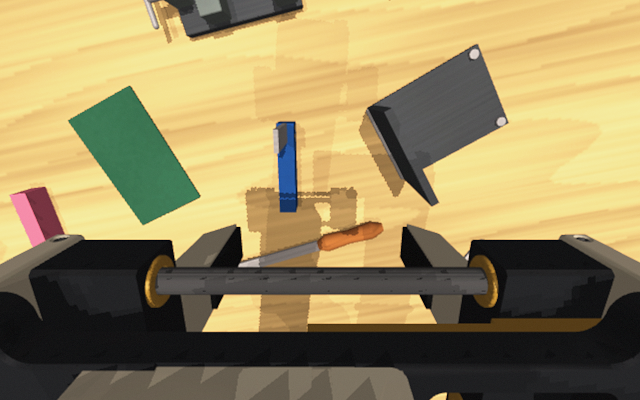

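Wrist view: the blue square spans rows 122–212 at columns 275–298. The bracket is at right, with base corners near (478,45) and (508,122). The top edge of its upright runs (368,107)–(437,203), and the mat is at left.

```bash
python3 -m pendant '[0.0,-0.02,0.02,0,0,0,0.0918,0.0,-0.02,0.02,0,0,0,0.0918,0.0,-0.02,0.02,0,0,0,0.0918,0.0,-0.012,0.02,0,0,0,0.0918,0,0,0,0,0,0,0.0918,0,0,0,0,0,0,0.0918]'
python3 - <<'E'
from h import *
c=snap("wrist","w2.png");a=load("w1.png")
A=cv2.resize(a[0][90:220,260:520],None,fx=3,fy=3,interpolation=2)
i=c[0]; b=[proj(c,[.515,0,.04]),proj(c,[.52,-.25,.05])];print(b)
x0=int(b[0][0])-40;y0=int(b[0][1])-80
B=cv2.resize(i[max(0,y0):y0+170,x0:x0+266],None,fx=3,fy=3,interpolation=2);print(x0,y0)
cv2.imwrite("pics/z1.png",A[:,:,::-1]);cv2.imwrite("pics/z2.png",B[:,:,::-1])
E
```

```text
clock: 5.12
position: [0.5418, 0.0136, 0.2635]
ee_rot: [3.126, -0.316, 0.001]
force: [-0.7, 0.3, -0.9]
width: 0.999
gripper_force: 0.0
[array([335.93070911, 182.55000542]), array([542.17081078, 139.99102929])]
295 102
```

View pics/z1.png

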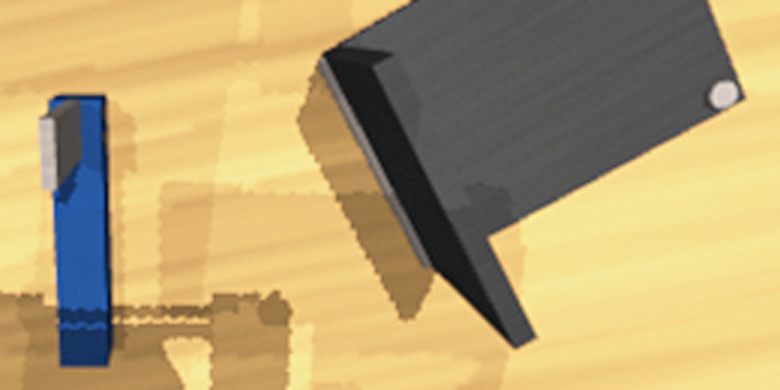

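View pics/z2.png

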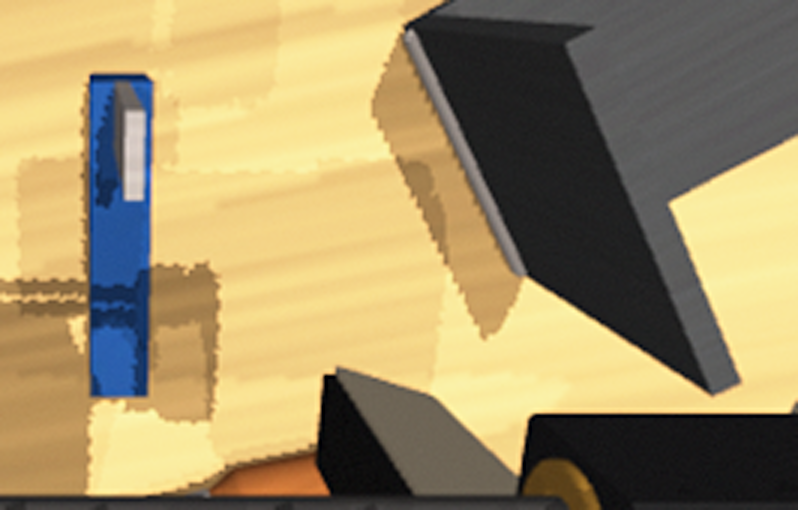

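Zooms: z1/z2 give the stock's top corners. The toe is at (61,365)/(109,363) in z1 and (92,396)/(147,396) in z2. They also give the upright's top strip corners: (515,348), (536,338), (375,68), (392,58) in z1 and (712,393), (741,381), (567,42), (592,28) in z2. The dark face is the upright's outer side.

Run:
```python
from h import *
np.set_printoptions(precision=4,suppress=True)
a,b=load("w1.png"),load("w2.png")
u1=lambda p:(p[0]/3+260-.33,p[1]/3+90-.33); u2=lambda p:(p[0]/3+295-.33,p[1]/3+102-.33)
P={}
for n,p,q in(("toeL",(61,365),(92,396)),("toeR",(109,363),(147,396)),("heelL",(50,102),(92,80)),("heelR",(105,102),(150,80)),("bl_oL",(40,117),(125,110)),("bl_oR",(56,117),(145,110)),
 ("upNO",(515,348),(712,393)),("upNI",(536,338),(741,381)),("upFO",(375,68),(567,42)),("upFI",(392,58),(592,28)),("baseUp",(490,237),(669,204))):
    P[n],e=tri([a,b],[u1(p),u2(q)]);print(n,P[n],np.round(e,1))
ang=lambda d:np.degrees(np.arctan2(d[1],d[0]))
print("sq yaw",ang(P["heelL"]-P["toeL"]),ang(P["heelR"]-P["toeR"]))
v=P["upFI"]-P["upNI"];w=P["upFO"]-P["upNO"];print("br y dirs",ang(v),ang(w),np.linalg.norm(v))
# base plate corners on z=.01
c1=onz(a,u1((745,98)),.01);c2=onz(a,(478,45),.01);print(c1,c2,"y dir",ang(c2-c1),np.linalg.norm(c2-c1))
# contour based
for n,c,box in(("w1",a,(230,60,320,230)),("w2",b,(280,80,370,260))):
    m=mask(c[0],(100,120,30),(125,255,255),box);r=cv2.minAreaRect(big(m));print(n,[onz(c,p,.038)[:2] for p in cv2.boxPoints(r)])
m=mask(a[0],(60,60,20),(90,255,255),(40,60,230,240));r=cv2.minAreaRect(big(m));q=[onz(a,p,.004) for p in cv2.boxPoints(r)];print("mat",np.mean(q,0),[p[:2] for p in q])
q=[onz(b,p,.004) for p in cv2.boxPoints(cv2.minAreaRect(big(mask(b[0],(60,60,20),(90,255,255),(0,0,300,300)))))];print("mat2",np.mean(q,0),[p[:2] for p in q])
```

```text
toeL [0.4482 0.0271 0.04  ] [0.3 0.3]
toeR [0.4431 0.0026 0.0383] [1. 1.]
heelL [0.5832 0.0001 0.0366] [0.9 0.9]
heelR [ 0.5764 -0.0242  0.016 ] [0.7 0.7]
bl_oL [ 0.582  -0.009   0.1287] [0.2 0.2]
bl_oR [ 0.5807 -0.015   0.1283] [0.2 0.2]
upNO [ 0.4537 -0.1797  0.1391] [0.3 0.3]
upNI [ 0.4569 -0.1881  0.1403] [0.3 0.3]
upFO [ 0.5761 -0.1386  0.1388] [0.5 0.5]
upFI [ 0.5787 -0.145   0.1405] [0.7 0.7]
baseUp [ 0.5022 -0.1839  0.1101] [8.4 8.4]
sq yaw -11.3165134807657 -11.375809904426749
br y dirs 19.481838819112728 18.5583728362649 0.12918109762756544
[ 0.5119 -0.3489  0.01  ] [ 0.6318 -0.3085  0.01  ] y dir 18.618781612753455 0.1265516471736522
w1 [array([ 0.5845, -0.0012]), array([ 0.5801, -0.0266]), array([0.4431, 0.0008]), array([0.4479, 0.0286])]
w2 [array([ 0.5858, -0.0001]), array([ 0.5811, -0.0227]), array([0.4429, 0.0026]), array([0.4481, 0.0277])]
mat [0.5671 0.2455 0.004 ] [array([0.6498, 0.3251]), array([0.6848, 0.2121]), array([0.4903, 0.1602]), array([0.4433, 0.2847])]
mat2 [0.5669 0.2461 0.004 ] [array([0.6502, 0.3246]), array([0.684 , 0.2118]), array([0.4906, 0.1607]), array([0.4427, 0.2872])]
```

Corner heights and lengths agree with the text to within 2 mm. The square is at yaw ≈ -11.2° and the grip point at (0.4946, 0.0052). Next: descend and grasp.

```bash
python3 -m pendant '[-0.015,0.006,0.02,0,0,-0.003,0.0918,-0.015,0.006,0.03,0,0,-0.003,0.0918,-0.0146,0.0057,0.03,0,0,0,0.0918,0,0,0.04,0,0,0,0.0918,0,0,0.04,0,0,0,0.0918,0,0,0.04,0,0,0,0.0918,0,0,0.025,0,0,0,0.0918,0,0,0.015,0,0,0,0.0918,0,0,0.005,0,0,0,0.0918,0,0,0,0,0,0,0.0918]'
python3 -m pendant '[0,0,0,0,0,0,0.02,0,0,0,0,0,0,0.02,0,0,0,0,0,0,0.02,0,0,0,0,0,0,0.02,0,0,0,0,0,0,0.02,0,0,0,0,0,0,0.02,0,0,0,0,0,0,0.02,0,0,0,0,0,0,0.02]' 35
```

```text
clock: 6.42
position: [0.4949, 0.0059, 0.0183]
ee_rot: [-3.126, 0.306, -0.001]
force: [0.8, -0.1, -0.4]
width: 0.997
gripper_force: 0.0
clock: 7.42
position: [0.4944, 0.0059, 0.0177]
ee_rot: [3.127, -0.306, -0.0]
force: [-0.2, 0.5, -0.3]
width: 0.282
gripper_force: 35.0
```

```bash
python3 -m pendant '[0,0,-0.01,0,0,0,0.02,0,0,-0.02,0,0,0,0.02,0,0,-0.03,0,0,0,0.02,0,0,-0.03,0,0,0,0.02,0,0,-0.03,0,0,0,0.02,0,0,-0.03,0,0,0,0.02,0,0,-0.03,0,0,0,0.02,0,0,-0.01,0,0,0,0.02,0,0,0,0,0,-0.09,0.02,0,0,0,0,0,-0.16,0.02]'
python3 -m pendant '[0,0,0,0,0,-0.185,0.02,0,0,0,0,0,-0.185,0.02,0,0,0,0,0,-0.185,0.02,0,0,0,0,0,-0.185,0.02,0,0,0,0,0,-0.185,0.02,0,0,0,0,0,-0.185,0.02,0,0,0,0,0,-0.185,0.02,0,0,0,0,0,-0.185,0.02,0,0,0,0,0,-0.185,0.02,0,0,0,0,0,-0.185,0.02]'
python3 - <<'E'
from h import *
o=observe();M=R.from_rotvec(o["ee_rot"]).as_matrix();print(o["position"],np.degrees(np.arctan2(M[1,0],M[0,0])),o["force"])
print("tool shift",M.T@(np.array([.552,-.2659,.208])-o["position"]))
E
```

```text
clock: 8.68
position: [0.4936, 0.0062, 0.2071]
ee_rot: [3.14, 0.093, -0.002]
force: [-0.5, -0.2, -4.8]
width: 0.279
gripper_force: 35.0
clock: 9.93
position: [0.4935, 0.0058, 0.2068]
ee_rot: [-1.813, -2.564, 0.002]
force: [0.7, 0.5, -4.0]
width: 0.277
gripper_force: 35.0
[0.4935441  0.00584395 0.20680207] 109.47326857368517 [ 0.66580062  0.52217352 -4.02925099]
tool shift [-0.27568621 -0.03548076 -0.00123614]
```

```bash
python3 -m pendant '[-0.02,-0.003,0,0,0,0,0.02,-0.032,-0.004,0,0,0,0,0.02,-0.036,-0.0045,0,0,0,0,0.02,-0.036,-0.0045,0,0,0,0,0.02,-0.036,-0.0045,0,0,0,0,0.02,-0.036,-0.005,0,0,0,0,0.02,-0.036,-0.005,0,0,0,0,0.02,-0.026,-0.003,0,0,0,0,0.02,-0.0177,-0.002,0,0,0,0,0.02,0,0,0,0,0,0,0.02]'
python3 - <<'E'
from h import *
c=snap("wrist","w3.png");s=snap("scene","s3.png");o=observe();M=R.from_rotvec(o["ee_rot"]).as_matrix();print(o["position"],np.degrees(np.arctan2(M[1,0],M[0,0])),o["force"],o["ft_torque"])
i=np.zeros((400,800,3),np.uint8);i[:,:480]=c[0][:,80:560];i[:,480:]=cv2.resize(s[0][90:250,200:328],(320,400));cv2.imwrite("pics/m3.png",i[:,:,::-1])
E
```

```text
clock: 11.18
position: [0.5507, -0.2672, 0.207]
ee_rot: [-1.823, -2.557, 0.001]
force: [-1.6, 0.6, -4.0]
width: 0.28
gripper_force: 35.0
[ 0.55101719 -0.26505668  0.20716555] 109.16070771158589 [-0.82853531  0.1360744  -4.25067051] [-0.15456015 -0.01381423 -0.01743127]
```

View pics/m3.png

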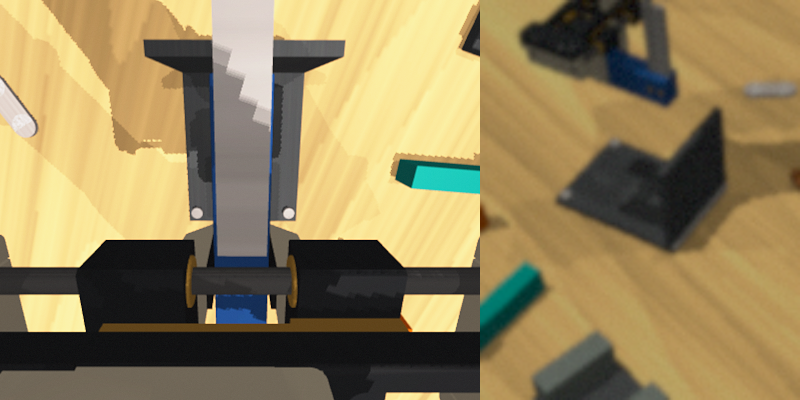

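The blue square is held straight, with its blade at mosaic columns 213–272. The upright's top edge is level at row 40 (columns 144–345) and the bolts are at (197,213) and (289,213), so the yaw is near right. Now I'll measure it at subpixel level.

Run:
```python
from h import *
np.set_printoptions(precision=4,suppress=True)
c=load("w3.png");g=cv2.cvtColor(c[0],cv2.COLOR_RGB2GRAY).astype(float)
T=np.array(camera_params("wrist")["T_tool_cam"])
tc=(c[0],c[1],T[:3,:3],T[:3,3])   # tool-frame camera; z_tool down
def edge(cols,r0,r1,s):
    out=[]
    for u in cols:
        p=cv2.GaussianBlur(g,(3,3),0)[r0:r1,u];d=s*np.diff(p);k=int(d.argmax())
        if d[k]<15: continue
        k0=max(k-2,0);w=np.clip(d[k0:k+3],0,None);out.append((u,r0+(w*(np.arange(len(w))+k0)).sum()/w.sum()+.5))
    return np.array(out)
def fit(pts,z):
    P=np.array([onz(tc,p,z) for p in pts]);k=np.polyfit(P[:,1],P[:,0],1)
    r=P[:,0]-np.polyval(k,P[:,1]);ok=abs(r)<.001;k=np.polyfit(P[ok,1],P[ok,0],1);return np.degrees(np.arctan(k[0])),k[1],ok.sum(),r[ok].std()
zt=.207-.14
L=list(range(230,288))+list(range(358,420))
for n,(r0,r1,s) in {"outer":(30,47,-1),"lower":(46,80,-1)}.items():
    e=edge(L,r0,r1,s);print(n,len(e),e[::15].tolist());
    if len(e)>20: print(fit(e,zt))
print(g[30:80,240].astype(int),g[30:80,390].astype(int))
# bolts
m=cv2.inRange(c[0],(190,180,180),(255,255,255));m[:195]=0;m[230:]=0;m[:,:260]=0;m[:,385:]=0
n,l,st,ce=cv2.connectedComponentsWithStats(m)
q=[];
for i in range(1,n):
    if st[i,4]>30: q.append(onz(tc,ce[i],.207-.016));print(ce[i],st[i,4],q[-1])
```

```text
outer 120 [[230.0, 39.16629955947137], [245.0, 39.18445595854922], [260.0, 39.200317460317464], [275.0, 39.276463262764636], [360.0, 36.39452603471295], [375.0, 39.67726218097448], [390.0, 39.7312764955252], [405.0, 39.63597733711048]]
(np.float64(-0.2582516032894849), np.float64(0.11489803231679147), np.int64(115), np.float64(0.00010867302422651547))
lower 61 [[358.0, 56.27857878475798], [373.0, 56.33458646616541], [388.0, 56.40084388185654], [403.0, 56.407407407407405], [418.0, 55.470711297071134]]
(np.float64(-0.01184567927260597), np.float64(0.10480946342392346), np.int64(61), np.float64(9.308968345200036e-05))
[169 168 169 170 171 170 171 172 167 127  66  52  56  56  54  57  55  55
  56  55  53  55  57  55  55  52  44  32  32  35  28  30  69 141 176 175
 173 172 172 170 172 171 169 170 170 172 170 170 169 170] [230 231 232 232 232 232 231 231 232 216 147  95  99 100 101 100 100 100
 101 101 102  99 100  97 103  99  81  48  33  34  36  37  36  35  37  34
  36  36  30  54 150 208 209 207 209 210 210 213 213 214]
[276.5921 212.9211] 76 [-0.0529 -0.0532  0.191 ]
[368.4096 213.1446] 83 [-0.0533  0.0569  0.191 ]
```

```bash
python3 -m pendant '[0,0.0015,0.02,0,0,0.0035,0.02,0,0,0.03,0,0,0,0.02,0,0,0.03,0,0,0,0.02,0,0,0.03,0,0,0,0.02,0,0,0.03,0,0,0,0.02,0,0,0.02,0,0,0,0.02,0,0,0.01,0,0,0,0.02,0,0,0,0,0,0,0.02,0,0,0,0,0,0,0.02]'
python3 -c "
from h import *
o=observe();print(o['position'],o['force'],o['ft_torque'])"
python3 -m pendant '[0,0,0.003,0,0,0,0.02,0,0,0.002,0,0,0,0.02,0,0,0,0,0,0,0.02]'
python3 -c "
from h import *
o=observe();print(o['position'],o['force'],o['ft_torque'])"
```

```text
clock: 12.4
position: [0.5533, -0.2657, 0.0387]
ee_rot: [1.825, 2.556, 0.001]
force: [-0.5, -0.5, -4.0]
width: 0.283
gripper_force: 35.0
[ 0.55331417 -0.26566247  0.03866728] [-0.50494289 -0.5192933  -3.98583505] [-0.20927853 -0.06345713  0.0267928 ]
clock: 12.78
position: [0.5526, -0.2656, 0.0327]
ee_rot: [-1.826, -2.556, -0.0]
force: [-0.3, 0.1, -3.6]
width: 0.281
gripper_force: 35.0
[ 0.55257891 -0.26559628  0.03267764] [-0.27771854  0.1075215  -3.64915391] [-0.11690355  0.03306577  0.01789064]
```

```bash
python3 -m pendant '[0,0,0.002,0,0,0,0.02,0,0,0.001,0,0,0,0.02,0.004,0,0,0,0,0,0.02,0.004,0,0,0,0,0,0.02,0.003,0,0,0,0,0,0.02,0.001,0,0,0,0,0,0.02,0,0,0,0,0,0,0.02,0,0,0,0,0,0,0.02]'
cat > f.py <<'E'
from h import *
o=observe();M=R.from_rotvec(o['ee_rot']).as_matrix();np.set_printoptions(precision=4,suppress=True)
d=np.array([-.3256,.9455,0]);p=o['position']
print(o['clock'],'along',(p-[.5178,-.1666,0])@d,'z',p[2],'yaw',np.degrees(np.arctan2(M[1,0],M[0,0])),'pitch',np.degrees(M[2,0]),'Ftool',M.T@o['force'],'Ttool',M.T@o['ft_torque'],o['width'])
E
python3 f.py
python3 -m pendant '[0.0007,0,0,0,0,0,0.02,0,0,0,0,0,0,0.02]' >/dev/null; python3 f.py
python3 -m pendant '[0.0007,0,0,0,0,0,0.02,0,0,0,0,0,0,0.02]' >/dev/null; python3 f.py
```

```text
clock: 13.78
position: [0.5488, -0.2545, 0.0298]
ee_rot: [1.826, 2.556, -0.0]
force: [0.1, 0.4, -3.5]
width: 0.281
gripper_force: 35.0
13.775 along -0.09316379651764743 z 0.029776416018027198 yaw 108.92379715533178 pitch -0.010267635846103284 Ftool [0.3044 0.2238 3.4987] Ttool [ 0.0716 -0.1969 -0.0248] 0.2810169988625714
14.025 along -0.0922535839633579 z 0.0296955665704847 yaw 108.92803128073946 pitch 0.005256534992655996 Ftool [ 0.5825 -0.5266  3.9342] Ttool [ 0.0468 -0.1269  0.0079] 0.2839792604678818
14.275 along -0.09149705743907546 z 0.029680305448826563 yaw 108.93575702479147 pitch 0.006423327323229213 Ftool [0.2485 0.6519 3.8333] Ttool [ 0.0368 -0.1172 -0.0272] 0.2827705371066143
```

```bash
for i in 1 ; do python3 -m pendant '[0.0007,0,0,0,0,0,0.02,0,0,0,0,0,0,0.02]' >/dev/null; python3 f.py
python3 -m pendant '[0.0007,0,0,0,0,0,0.02,0,0,0,0,0,0,0.02]' >/dev/null; python3 f.py
python3 -m pendant '[0.0007,0,0,0,0,0,0.02,0,0,0,0,0,0,0.02]' >/dev/null; python3 f.py; done
```

```text
14.525 along -0.09077481672822808 z 0.029709602726712022 yaw 108.9342461124472 pitch 0.007565753208601495 Ftool [-0.337  -0.3887  4.2723] Ttool [ 0.041  -0.2124  0.0445] 0.28165059454225655
14.775 along -0.0901073195835696 z 0.029707869729622485 yaw 108.93503827245449 pitch 0.005900011406522183 Ftool [-0.3153 -0.1246  4.4162] Ttool [ 0.0452 -0.1435 -0.0027] 0.27794484726781343
15.025 along -0.08991209030303633 z 0.029787852132941935 yaw 108.91592720835116 pitch -0.035998903953460004 Ftool [-1.6344  0.4362  4.7563] Ttool [ 0.0666 -0.5213 -0.0599] 0.2816306762093315
```

```bash
python3 -m pendant '[0.0007,0,0,0,0,0,0.02,0,0,0,0,0,0,0.02]' >/dev/null; python3 f.py
python3 -m pendant '[0.0007,0,0,0,0,0,0.02,0,0,0,0,0,0,0.02]' >/dev/null; python3 f.py
```

```text
15.275 along -0.0898922176957381 z 0.02986533219757784 yaw 108.8938560185969 pitch -0.09847158599553281 Ftool [-5.2233  0.2865  6.5123] Ttool [-0.0052 -1.0333  0.0517] 0.2799993153810181
15.525 along -0.08992120339543043 z 0.029925855966693685 yaw 108.86778377440392 pitch -0.1611411804303912 Ftool [-8.2802  0.4716  8.4198] Ttool [-0.0284 -1.3892  0.068 ] 0.28376607859853903
```

```bash
python3 -m pendant '[-0.0016,0,0,0,0,0,0.02,0,0,0.0008,0,0,0,0.02,0,0,0,0,0,0,0.02]' >/dev/null; python3 f.py
python3 -m pendant '[0,0,0.0006,0,0,0,0.02,0,0,0,0,0,0,0.02]' >/dev/null; python3 f.py
python3 -m pendant '[0,0,0.0006,0,0,0,0.02,0,0,0,0,0,0,0.02]' >/dev/null; python3 f.py
python3 -m pendant '[0,0,0.0006,0,0,0,0.02,0,0,0,0,0,0,0.02]' >/dev/null; python3 f.py
```

```text
15.9 along -0.0898720754510423 z 0.029014462524064817 yaw 108.93254924804191 pitch -0.020403482250748107 Ftool [-4.0194  0.4378  5.3796] Ttool [ 0.035  -0.7529  0.0039] 0.28037816607025706
16.15 along -0.0898724832047488 z 0.028429478732327068 yaw 108.93009913302149 pitch -0.020658072857358933 Ftool [-2.82    0.2841  3.9703] Ttool [ 0.009  -0.7887  0.0063] 0.2801518028893917
16.4 along -0.08984421605149527 z 0.02777223177554599 yaw 108.93047911529885 pitch -0.01551980001640374 Ftool [-4.1585  0.1581  2.3877] Ttool [-0.0504 -0.7849 -0.0419] 0.2794234070642957
16.65 along -0.08989301275937774 z 0.027757902411166536 yaw 108.92287286350444 pitch -0.01218088707816947 Ftool [-1.2907 -0.1    -4.8335] Ttool [ 0.3732 -0.4886 -0.0161] 0.2809464757158336
```

```bash
python3 -m pendant '[0,0,0.0006,0,0,0,0.02,0,0,0,0,0,0,0.02]' 60 >/dev/null; python3 f.py
python3 -m pendant '[0.001,0,0.0003,0,0,0,0.02,0,0,0,0,0,0,0.02]' >/dev/null; python3 f.py
python3 -m pendant '[0.001,0,0,0,0,0,0.02,0,0,0,0,0,0,0.02]' >/dev/null; python3 f.py
python3 -m pendant '[0.001,0,0,0,0,0,0.02,0,0,0,0,0,0,0.02]' >/dev/null; python3 f.py
```

```text
16.9 along -0.08987949859688238 z 0.027726020152185164 yaw 108.92476515749821 pitch -0.0036638994509350133 Ftool [  0.7618  -3.0636 -12.464 ] Ttool [ 0.7036 -0.0282  0.0042] 0.28062712662022604
17.15 along -0.08989819424398596 z 0.027741085682272973 yaw 108.89733172453074 pitch -0.09598766562259108 Ftool [ -2.4766  -2.877  -13.3656] Ttool [ 0.8479 -0.4319 -0.0447] 0.28165078428563345
17.4 along -0.08987913285730498 z 0.02774550672838683 yaw 108.87152723108544 pitch -0.18458113771248547 Ftool [-5.9304 -1.8879 -9.2013] Ttool [ 0.7675 -0.9051 -0.1454] 0.2798169607452838
17.65 along -0.08986947819198063 z 0.027753082219388187 yaw 108.84807913226801 pitch -0.27382019553151016 Ftool [-10.0711  -1.5043  -6.6228] Ttool [ 0.6756 -1.5458 -0.1269] 0.2777951245137182
```

```bash
sed -i "s/'Ftool'/'roll',np.degrees(M[2,1]),'Ftool'/" f.py; python3 f.py
python3 -m pendant '[0,0,0.0003,0,0.004,0,0.02,0,0,0,0,0,0,0.02]' >/dev/null; python3 f.py
python3 -m pendant '[0.0005,0,0.0003,0,0.004,0,0.02,0,0,0,0,0,0,0.02]' >/dev/null; python3 f.py
```

```text
17.65 along -0.08986947819198063 z 0.027753082219388187 yaw 108.84807913226801 pitch -0.27382019553151016 roll 0.11568132923003722 Ftool [-10.0711  -1.5043  -6.6228] Ttool [ 0.6756 -1.5458 -0.1269] 0.2777951245137182
17.9 along -0.08981776785834393 z 0.027727479143272254 yaw 108.85065588161484 pitch -0.03061741604497411 roll 0.1214104149168757 Ftool [ -7.3829  -2.35   -10.8865] Ttool [ 0.8462 -1.566  -0.116 ] 0.28204069637203594
18.15 along -0.08977504773748053 z 0.027693994155240417 yaw 108.84112736065674 pitch 0.1555980248898966 roll 0.13761781782949783 Ftool [ -7.3267  -3.4992 -13.0101] Ttool [ 1.0322 -1.909  -0.1053] 0.280607906584848
```

```bash
python3 -m pendant '[0.0008,0,0,0.002,-0.002,0,0.02,0,0,0,0,0,0,0.02]' >/dev/null; python3 f.py
python3 -m pendant '[0.001,0,0,0.001,0,0,0.02,0.001,0,0,0,0.001,0,0.02,0,0,0,0,0,0,0.02]' >/dev/null; python3 f.py
```

```text
18.4 along -0.08981943917095697 z 0.027734528566077717 yaw 108.82046040536832 pitch -0.04726452569575309 roll 0.04271420187584915 Ftool [-11.21    -3.7106  -9.2663] Ttool [ 0.7779 -2.2749 -0.1803] 0.27563919433202316
18.775 along -0.08982451703115807 z 0.027739145401032964 yaw 108.76339065749731 pitch -0.16577284231427764 roll 0.023780878776524586 Ftool [-18.1494  -1.1195  -4.3221] Ttool [ 0.3574 -3.3966 -0.2425] 0.27989312509369063
```

```bash
python3 -m pendant '[0,0,0.0005,0,0.002,-0.003,0.02,0,0,0,0,0,0,0.02]' >/dev/null; python3 f.py
python3 -m pendant '[0,0,0.0002,0,0,0,0.02,0,0,0,0,0,0,0.02,0,0,0,0,0,0,0.02,0,0,0,0,0,0,0.02,0,0,0,0,0,0,0.02,0,0,0,0,0,0,0.02,0,0,0,0,0,0,0.02]'>/dev/null; python3 f.py
python3 - <<'E'
from h import *
c=snap("scene","s4.png");w=snap("wrist","w4.png")
i=np.zeros((400,800,3),np.uint8);i[:,:400]=cv2.resize(c[0][130:200,225:305],(400,400)[::1],interpolation=2);i[:,400:]=w[0][:,120:520];cv2.imwrite("pics/m4.png",i[:,:,::-1])
E
```

```text
19.025 along -0.08977291260914741 z 0.027685844523642072 yaw 108.91042912493876 pitch -0.03277955901715277 roll 0.03966862400505335 Ftool [-15.1848  -2.8233  -9.7458] Ttool [ 0.7538 -3.2026 -0.0295] 0.2766973198413449
19.9 along -0.08977452861410865 z 0.02770978493576299 yaw 108.91085732415746 pitch -0.03437747306500246 roll 0.04688475697071361 Ftool [-14.3402  -3.1891 -11.6173] Ttool [ 0.8587 -3.0587 -0.0663] 0.2804505143524561
```

View pics/m4.png

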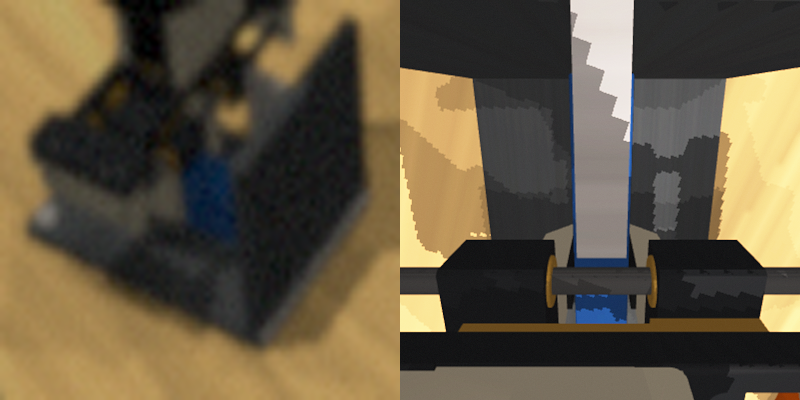

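Left: the stock is on the plate and its heel is against the upright. Right: the upright's top edge is level and meets the blade. I'll trim roll and side force a little and hold for another second-plus.

```bash
python3 -m pendant '[0.0003,-0.0005,0,0.0015,0,0,0.02,0,0,0,0,0,0,0.02,0,0,0,0,0,0,0.02,0,0,0,0,0,0,0.02,0,0,0,0,0,0,0.02]'>/dev/null; python3 f.py
python3 -m pendant '[0,0,0,0,0,0,0.02,0,0,0,0,0,0,0.02,0,0,0,0,0,0,0.02,0,0,0,0,0,0,0.02,0,0,0,0,0,0,0.02,0,0,0,0,0,0,0.02,0,0,0,0,0,0,0.02,0,0,0,0,0,0,0.02,0,0,0,0,0,0,0.02,0,0,0,0,0,0,0.02]'>/dev/null; python3 f.py
```

```text
20.625 along -0.08978175410296435 z 0.02771000433546128 yaw 108.91434222135979 pitch -0.07491078499816013 roll 0.0041874291849763115 Ftool [-15.329   -2.7071  -8.6333] Ttool [ 0.4394 -3.2614 -0.0795] 0.2784491438918599
21.875 along -0.08979242989292752 z 0.027703906489897165 yaw 108.91252816494008 pitch -0.07485403783482869 roll 0.0056065354730565455 Ftool [-15.638   -2.053   -9.9282] Ttool [ 0.3874 -3.2644 -0.0675] 0.27697573487260113
```

```bash
python3 -m pendant '[-0.003,0,-0.0005,0,0,0,0.02,-0.003,0,-0.002,0,0,0,0.02,-0.004,0,-0.01,0,0,0,0.02,-0.004,0,-0.02,0,0,0,0.02,0,0,-0.03,0,0,0,0.02,0,0,-0.04,0,0,0,0.02,0,0,-0.04,0,0,0,0.02,0,0,-0.03,0,0,0,0.02,0,0,-0.01,0,0,0,0.02,0,0,0,0,0,0,0.02]'
python3 f.py
python3 - <<'E'
from h import *
np.set_printoptions(precision=4,suppress=True)
for f,box in(("w1.png",(40,60,230,240)),("w2.png",(0,0,300,300))):
    c=load(f);k=big(mask(c[0],(60,60,20),(90,255,255),box));q=cv2.approxPolyDP(k,.03*cv2.arcLength(k,1),True)[:,0]
    P=np.array([onz(c,p,.004)[:2] for p in q]);print(q.tolist(),P,P.mean(0),np.linalg.norm(np.roll(P,1,0)-P,axis=1))
E
```

```text
clock: 23.12
position: [0.5506, -0.259, 0.2069]
ee_rot: [-1.815, -2.551, -0.003]
force: [-0.3, 0.9, -6.0]
width: 0.278
gripper_force: 60.0
23.125 along -0.09802762253376657 z 0.2068851408103842 yaw 109.13407440076202 pitch 0.5736356907047587 roll -0.2764824542988565 Ftool [0.9074 0.0015 5.9814] Ttool [ 0.1065 -0.1957  0.0336] 0.2775355076937861
[[129, 86], [69, 122], [145, 223], [199, 195]] [[0.6795 0.2118]
 [0.6475 0.3246]
 [0.4612 0.2701]
 [0.4917 0.1619]] [0.57   0.2421] [0.1943 0.1173 0.1942 0.1123]
[[147, 85], [75, 127], [173, 241], [227, 213]] [[0.6798 0.2116]
 [0.6493 0.3242]
 [0.4651 0.2539]
 [0.4917 0.1625]] [0.5715 0.238 ] [0.1944 0.1166 0.1972 0.0952]
```

```bash
python3 -m pendant '[0,0,0,-0.005,-0.0113,0,0.02,0.018,0.008,0,0,0,0,0.02,0.036,0.0155,0,0,0,0,0.02,0.036,0.0155,0,0,0,0,0.02,0.036,0.0155,0,0,0,0,0.02,0.036,0.0155,0,0,0,0,0.02,0.036,0.0155,0,0,0,0,0.02,0.036,0.0155,0,0,0,0,0.02,0.036,0.0155,0,0,0,0,0.02,0.036,0.0155,0,0,0,0,0.02]'
python3 -m pendant '[0.036,0.0155,0,0,0,0,0.02,0.036,0.0155,0,0,0,0,0.02,0.036,0.0155,0,0,0,0,0.02,0.036,0.0155,0,0,0,0,0.02,0.036,0.0155,0,0,0,0,0.02,0.018,0.008,0,0,0,0,0.02,0,0,0,0,0,-0.1,0.02,0,0,0,0,0,-0.175,0.02,0,0,0,0,0,-0.175,0.02,0,0,0,0,0,-0.175,0.02]'
python3 -m pendant '[0,0,0,0,0,-0.175,0.02,0,0,0,0,0,-0.175,0.02,0,0,0,0,0,-0.175,0.02,0,0,0,0,0,-0.175,0.02,0,0,0,0,0,-0.175,0.02,0,0,0,0,0,0,0.02,0,0,0,0,0,0,0.02]'
python3 - <<'E'
from h import *
exec(open('f.py').read())
print(M.T@(np.array([.589,.248,.207])-p))
E
```

```text
clock: 24.38
position: [0.5745, 0.0754, 0.2059]
ee_rot: [1.82, 2.56, -0.003]
force: [0.8, -0.8, -4.4]
width: 0.279
gripper_force: 60.0
clock: 25.62
position: [0.5908, 0.2875, 0.2056]
ee_rot: [0.939, 2.997, -0.004]
force: [0.2, -0.0, -3.8]
width: 0.279
gripper_force: 60.0
clock: 26.5
position: [0.5912, 0.2876, 0.2059]
ee_rot: [-0.405, 3.115, -0.004]
force: [0.7, -0.4, -4.4]
width: 0.275
gripper_force: 60.0
26.5 along 0.40553466746842 z 0.20594750132024703 yaw -165.19079318760075 pitch -0.0023538464607863467 roll -0.138959366597787 Ftool [-0.5939 -0.5388  4.3717] Ttool [ 0.0328 -0.1217  0.0314] 0.27459812989215826
[ 0.0123 -0.0377 -0.001 ]
```

```bash
python3 -m pendant '[0.006,-0.018,0.01,-0.0024,-0.001,0,0.02,0.0063,-0.0197,0.02,0,0,0,0.02,0,0,0.03,0,0,0,0.02,0,0,0.03,0,0,0,0.02,0,0,0.03,0,0,0,0.02,0,0,0.03,0,0,0,0.02,0,0,0.02,0,0,0,0.02,0,0,0.006,0,0,0,0.02,0,0,0.002,0,0,0,0.02,0,0,0,0,0,0,0.02]'
python3 f.py
python3 -m pendant '[0,0,0.003,0,0,0,0.02,0,0,0.0015,0,0,0,0.02,0,0,0,0,0,0,0.02]'>/dev/null
python3 f.py
```

```text
clock: 27.75
position: [0.5904, 0.2486, 0.0292]
ee_rot: [-0.41, 3.112, 0.001]
force: [0.0, -0.1, -3.8]
width: 0.282
gripper_force: 60.0
27.75 along 0.36893527711973284 z 0.02922743922075877 yaw -164.97401259095918 pitch -0.18307211937090542 roll 0.026019042087366627 Ftool [ 0.0156 -0.0589  3.7936] Ttool [-0.0871 -0.1063  0.0086] 0.2820968562016462
28.125 along 0.36886806040303116 z 0.0238127065081104 yaw -164.9573417407378 pitch -0.09299558997094855 roll 0.011529988357443177 Ftool [-0.2984  0.799   3.8816] Ttool [-0.0423 -0.2029 -0.036 ] 0.2828542911118352
```

```bash
python3 -m pendant '[0,0,0.0015,0,0,0,0.02,0,0,0,0,0,0,0.02]'>/dev/null;python3 f.py
python3 -m pendant '[0,0,0.0007,0,0,0,0.02,0,0,0,0,0,0,0.02]'>/dev/null;python3 f.py
```

```text
28.375 along 0.36889613405225474 z 0.022190132937601286 yaw -164.9501818945487 pitch -0.08706920572948437 roll 0.009034168844535782 Ftool [-0.0895 -0.3873  4.2574] Ttool [-0.0764 -0.074   0.0036] 0.2816801365388551
28.625 along 0.3688931772446333 z 0.02183920033881213 yaw -164.9520136773838 pitch -0.11317654942478736 roll 0.013561496174619634 Ftool [ 0.0402 -1.1534  1.6352] Ttool [ 0.0059  0.1279 -0.0234] 0.2768032337711154
```

Run:
```python
from h import *
c=snap("scene");w=snap("wrist","w5.png")
i=np.zeros((400,800,3),np.uint8);i[:,:400]=cv2.resize(c[0][205:325,310:430],(400,400),interpolation=2);i[:,400:]=w[0][:,120:520];cv2.imwrite("pics/m5.png",i[:,:,::-1])
```

```text
(no output)
```

View pics/m5.png

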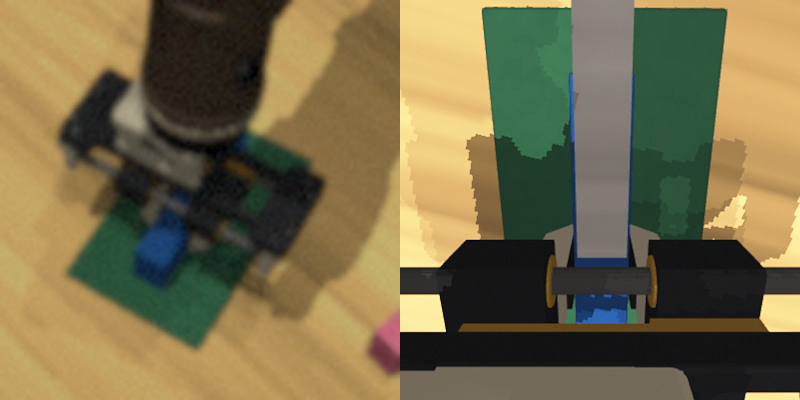

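The square is on the mat, parallel to it and centred (mat edges at columns 485–725, blade at 572–633), with contact felt. Next: release and retreat straight up.

```bash
python3 -m pendant '[0,0,0.0004,0,0,0,0.02,0,0,0,0,0,0,0.06,0,0,0,0,0,0,0.0918,0,0,0,0,0,0,0.0918,0,0,0,0,0,0,0.0918,0,0,0,0,0,0,0.0918]'
python3 -m pendant '[0,0,-0.005,0,0,0,0.0918,0,0,-0.015,0,0,0,0.0918,0,0,-0.03,0,0,0,0.0918,0,0,-0.04,0,0,0,0.0918,0,0,-0.04,0,0,0,0.0918,0,0,-0.04,0,0,0,0.0918,0,0,-0.04,0,0,0,0.0918,0.03,0,-0.02,0,0,0,0.0918,0.05,0,0,0,0,0,0.0918,0.04,0,0,0,0,0,0.0918]'
python3 -m pendant '[0,0,0,0,0,0,0.0918,0,0,0,0,0,0,0.0918]'
python3 - <<'E'
from h import *
c=snap("scene");w=snap("top")
i=np.zeros((400,800,3),np.uint8);i[:,:400]=cv2.resize(c[0][110:330,150:480],(400,267))[0:1].repeat(400,0)*0;i[:267,:400]=cv2.resize(c[0][110:330,150:480],(400,267));i[:,400:]=w[0][:,80:480];cv2.imwrite("pics/m6.png",i[:,:,::-1])
E
```

```text
clock: 29.48
position: [0.5897, 0.2483, 0.0212]
ee_rot: [-0.411, 3.113, 0.001]
force: [-0.0, -0.2, -0.5]
width: 0.772
gripper_force: 0.0
clock: 30.72
position: [0.472, 0.2166, 0.2524]
ee_rot: [-0.411, 3.111, 0.002]
force: [1.0, 0.3, -0.2]
width: 0.998
gripper_force: 0.0
clock: 30.98
position: [0.4743, 0.2173, 0.2521]
ee_rot: [-0.411, 3.111, 0.002]
force: [0.8, 1.1, 0.2]
width: 1.0
gripper_force: 0.0
```

View pics/m6.png

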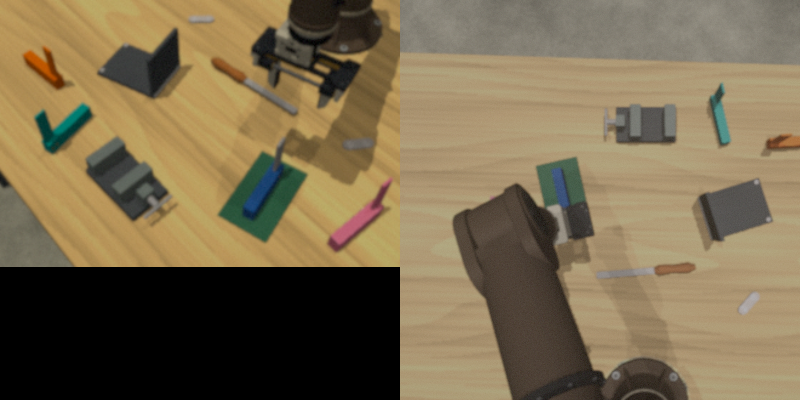

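The square stands upright on the mat (blue stock at (265,190), blade at (280,155)). The arm is clear and the bystanders are where they were.

```bash
python3 -c "
from cell import *
print(sign_off())"
```

```text
the job is handed in; nothing more can be done
None
```

The square was held in the bracket's corner for about 3 s at roughly 15 N against the upright and 12–15 N on the base plate, then stood upright on the green mat and released; I handed the job in at about 31 s with the bystanders where they were.

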